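# Load the column on the positioning stage and crank it to the red tab

## Robot

A 7-joint arm with a two-finger parallel gripper is mounted at the origin on a cart in front of the work surface, level with it; the furniture and walls round the work are solid. World frame = base frame: x ahead of the robot, y to its left, z up, the work surface at z = 0. Lengths are in m, angles in rad, forces in N, time in s.
With the tool pointing down it reaches from about 0.4 to 0.85 m from the base axis. Payload 4.5 kg.
Tool frame: the origin (TCP) lies at the very end of the fingers, on their centre line; the grasp point (between the pads) lies 19 mm behind it (r.grip_depth is the z of the grasp point in the tool frame, in m); z points along the fingers, y is the line along which they close (so a half turn about z gives the same grasp; the last joint's range is limited). The gripper opens to 88 mm and grips with 3 to 60 N. Pads are 18 mm wide; open, the fingers measure 123 mm over their backs; the gripper's body (75 mm by 187 mm) begins 45 mm behind the grasp point.
Start: joints at [1.16, 0.689, -0.195, 1.565, 0.157, 0.902, -0.215], TCP at [0.269, -0.564, 0.239] pointing down, gripper open.
Joint ranges: [-3.01, 3.01], [-0.46, 2.08], [-1.47, 1.51], [0.13, 2.56], [-1, 4.14], [0.04, 2.09], [-2.66, 2.66]. Speed limits (rad/s): [2.57, 2.57, 3.14, 3.14, 3.14, 3.14, 3.14].

## Interface

Orientations are given as a unit quaternion [x, y, z, w].
In Python, from plant import r gives the robot as it stands.
- The arm moves only by the shell command python3 steer.py 'ROWS' [FORCE]. ROWS is a JSON list of rows, 1 to 10 of them, each of 7 numbers: the opening from 0.0 (shut) to 1.0 (fully open), then dx, dy, dz in m, then a rotation vector rx, ry, rz in rad; each row is the pose to reach, as a shift and turn from the pose commanded when the command began, along the tool's axes at that moment; what a row does not reach only later rows make up. A row lasts 1/10 s, in which the tool goes at most 0.05 m and 0.15 rad, less where a joint would pass 70% of its speed; a pose out of reach is approached as far as the arm can. The fingers move at their own pace and stop on an object; FORCE is the grip in N (left out, the last holds). Time passes only in rows, so rows that do not move let the fingers close. It prints the time, the measured TCP pose, the force, the opening and the grip force at its end.
- r.get_state(): the state, without advancing time (a new reading comes with each control period).
- r.snapshot(name): name is "scene" or "side" or "wrist"; returns the picture (480x640x3 uint8, red, green, blue); there is no depth.
- r.camera_params(name): a dict with "fx", "fy", "cx", "cy" (pixels), "rvec" (rotation vector, rad) and "tvec" (3), from world to camera coordinates, as OpenCV has them. Camera axes: x right, y down, z forward; pixel columns grow to the right and rows downward; lengths in m; the calibration is good to about 2 mm. A picture is of the moment at which its call begins: read the wrist's pose just before it. camera_params takes no time and is no camera call; for the wrist camera it gives the pose at the moment of the call.
- r.finish_job(): hands the job in; it is judged then, once.
The state is a dict: "clock": time; "q": joint angles; "qd": joint speeds; "joint_torque": joint torques, N m; "tool_pos": TCP position; "eef_rot": TCP orientation; "contact_force": force on the tool from outside, world axes, zero at the start; "moment": the same for the moment, N m; "opening": opening from 0.0 (shut) to 1.0 (fully open); "finger_force": force on a finger pad.
Only numpy, scipy, OpenCV 4.12 (cv2) and the standard library are available. Lean on these libraries where they do the work, as an engineer would, in place of code of your own. Each camera call takes 0.05 s, during which the arm holds its last target. There are 200 camera calls.

## Task

Lay the steel chromatography column centrally across the two blue V rests of the positioning stage's carriage. Crank the handwheel until the carriage's black pointer stands against the red tab on the scale, without moving the tab, and finish with the column still lying in both rests.

Things in the scene. Friction and masses are not known exactly. Their poses are not given: they have to be found in the camera images.
- stage: Grey screw-driven positioning stage, fixed to the bench; base 140 (x) x 318 (y, from -204 to +114) x 18 mm, with a 24 mm end plate at y +106 (top at z 42). Origin on the bench top; z up; its +y axis is the carriage's direction of travel away from the handwheel; scale strip with 5 mm divisions along its -x edge. A gearbox 76 x 84 mm (top at z 52) stands at y -150 under the handwheel.
- wheel_axis (a point): Point on the vertical axis of the horizontal handwheel (dark steel, 104 mm over the rim, rim top at z 72 mm), 150 mm from the stage origin along its -y, at the height at which to hold the crank grip (z 96 mm).
- crank_grip (a point): Middle of the yellow upright crank grip that stands on the handwheel rim, 42 mm from the wheel axis: a knob of 21 mm diameter, z 74 to 114 mm; it spins freely on its own pin, so it can be held from above and led round in circles with the hand's yaw kept. Leading it takes about 1 to 2 N; it stays where it is left.
- wheel_body (a joint): Handwheel angle (rad), 0 at its first stop, growing clockwise as seen from above, to 24.5. One full clockwise turn moves the carriage 20 mm along the stage's +y; anticlockwise moves it back.
- carriage (a joint): Carriage travel (m), 0 at the stop nearest the handwheel, up to 0.078 away from it. Equals 0.020 m per turn times the turns of joint wheel_body.
- pointer (a point): Tip of the thin (2.5 mm) black pointer that sticks out of the carriage over the scale, on its -x side, 22 mm off the carriage centre along +y. It moves with the carriage.
- tab (a point): Centre of the small red tab, 10 x 6 (along the scale) x 10 mm, on the outer edge of the scale; it marks where the pointer has to stand. It can be pushed along by a firm knock; leave it alone.
- rest (a point): Where the middle of the column's tube axis belongs: centred between the two blue 90 degree V rests on the aluminium carriage (100 x 60 mm, top at z 40 mm). Each V is about 36 mm wide at the mouth and 10 mm thick, at 43 mm either side of this point along the stage's x; the mouths are 10 mm above this point. Axes as the stage's.
- column: Steel chromatography column, a straight rod 208 mm long lying along its own y axis: tube 12.4 mm in diameter over the middle 150 mm, square 16 mm end nuts beyond, about 0.13 kg. Origin on the bench under its middle, 7 mm below the tube axis; lies on the bench left of the stage at the start.
- column_mid (a point): Middle of the column's tube axis, which is also about its centre of mass.

How it is judged:
At the end, for the whole second after the job is handed in: The pointer tip lies within 3 mm of the middle of the red tab along the scale (within the tab's width), and the column lies at rest in both V rests: parallel to the stage's x within 0.1 rad, its middle within 20 mm of the rests' middle lengthwise and within 5 mm across and in height (y of pointer in the frame of tab between -0.003 and 0.003 m and x of column_mid in the frame of rest between -0.02 and 0.02 m and y of column_mid in the frame of rest between -0.005 and 0.005 m and z of column_mid in the frame of rest between -0.005 and 0.005 m and angle between the y axis of column and the x axis of stage, either way round below 0.1 rad and linear speed of column below 0.02 m/s); the robot touches nothing.
It fails at once if the red tab is moved along the scale (by more than 3 mm) (distance of tab from where it was at the start of the episode above 0.003 m).
It also fails if it takes over 72 s, if anything falls off the work surface, if the arm or the gripper's body presses on something with over 40 N, if the wrist force passes 120 N, or if a joint passes its speed limit or range.

## Working session

There is one attempt and no reset: what is moved stays moved. The work goes in short steps, Python scripts to look and compute and a shell command to move; the robot and the scene stay as the last step left them, time stands still between calls to the robot, and variables do not carry over. Pictures are saved under pics/ and viewed, at most 10 in all, crops included, and the job is handed in when it is done.

```bash
ls; mkdir -p pics
cat > h.py <<'E'
import numpy as np, cv2
from scipy.spatial.transform import Rotation as R
from plant import r
def cam(n):
    c=r.camera_params(n); K=np.array([[c['fx'],0,c['cx']],[0,c['fy'],c['cy']],[0,0,1.]])
    return K,R.from_rotvec(np.ravel(c['rvec'])).as_matrix(),np.ravel(c['tvec'])
def save(n,f):
    c=cam(n); im=r.snapshot(n); cv2.imwrite('pics/'+f,im[:,:,::-1]); return im,c
def ray(c,uv):
    K,Rm,t=c; d=Rm.T@np.linalg.solve(K,[uv[0],uv[1],1.]); return -Rm.T@t,d/np.linalg.norm(d)
def atz(c,uv,z):
    o,d=ray(c,uv); return o+d*(z-o[2])/d[2]
def tri(cs,uvs):
    A=np.zeros((3,3));b=np.zeros(3);rs=[ray(c,u) for c,u in zip(cs,uvs)]
    for o,d in rs: P=np.eye(3)-np.outer(d,d);A+=P;b+=P@o
    p=np.linalg.solve(A,b); return p,[np.linalg.norm((np.eye(3)-np.outer(d,d))@(p-o)) for o,d in rs]
def proj(c,p):
    K,Rm,t=c; q=K@(Rm@np.asarray(p)+t); return q[:2]/q[2]
E
python3 - <<'E'
from h import *
s=r.get_state(); print(s['clock'],s['tool_pos'],s['eef_rot'],s['opening'],s['contact_force'])
for n in('scene','side','wrist'):
    save(n,n+'0.png'); c=cam(n); print(n,c[0][0,0],-c[1].T@c[2])
E
```

```text
pics
plant.py
steer.py
0.0 [ 0.26859551 -0.56364848  0.23790905] [ 9.75369329e-01  2.20576140e-01 -2.67652178e-04 -8.75945607e-04] 1.004042616993789 [-1.24268335  0.12422759  0.1027568 ]
scene 534.3749759812813 [-0.13191512  0.60043618  0.5760924 ]
side 519.4479536033659 [ 0.47691357 -0.71000325  0.53225815]
wrist 351.99384250724074 [ 0.33676448 -0.53243767  0.38344653]
```

View pics/scene0.png

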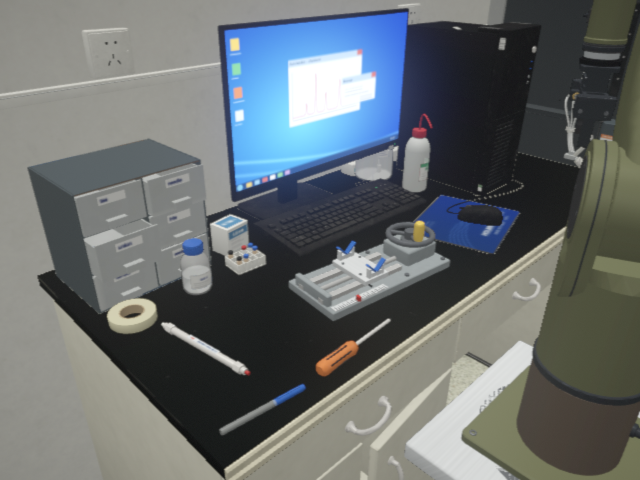

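View pics/side0.png

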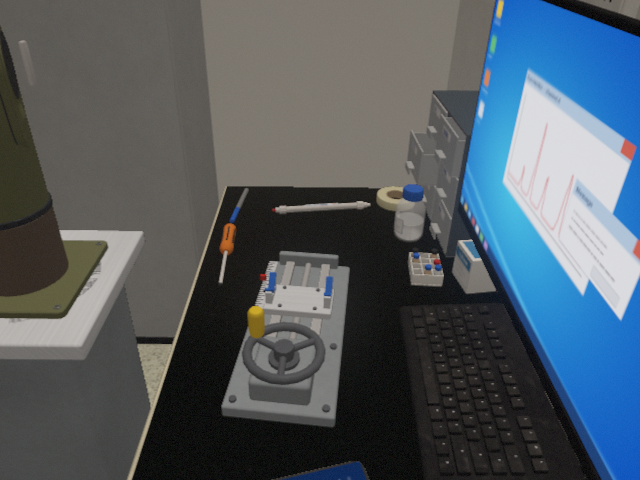

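The scene view shows the stage (base at 290–450, 235–310), the yellow grip near (419,231), the blue Vs at (346,250) and (376,266), the red tab at (359,298), and the white column with its nuts from (166,327) to (246,372). In the side view, the column runs from (276,210) to (368,205), the grip is at (256,322), the Vs are at (271,285) and (329,288), and the tab is at (264,277). I'll enlarge these next.

Run:
```python
import cv2,numpy as np
def crop(f,x,y,w,h,k): return cv2.resize(cv2.imread('pics/'+f)[y:y+h,x:x+w],None,fx=k,fy=k,interpolation=cv2.INTER_CUBIC)
a=crop('scene0.png',285,210,170,110,4.5)
cv2.imwrite('pics/c1.png',a)
a=crop('side0.png',225,240,135,180,3.3)   # left
b=crop('side0.png',265,190,115,30,3);c=crop('scene0.png',155,315,100,65,3)
o=np.zeros((600,800,3),np.uint8)
o[:a.shape[0],:a.shape[1]]=a;o[0:90,450:795]=b;o[100:295,450:750]=c
cv2.imwrite('pics/c2.png',o)
```

```text
(no output)
```

View pics/c1.png

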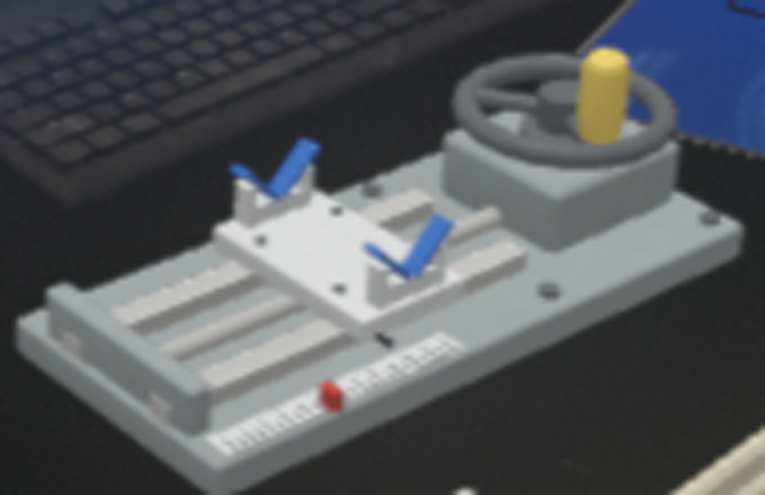

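View pics/c2.png

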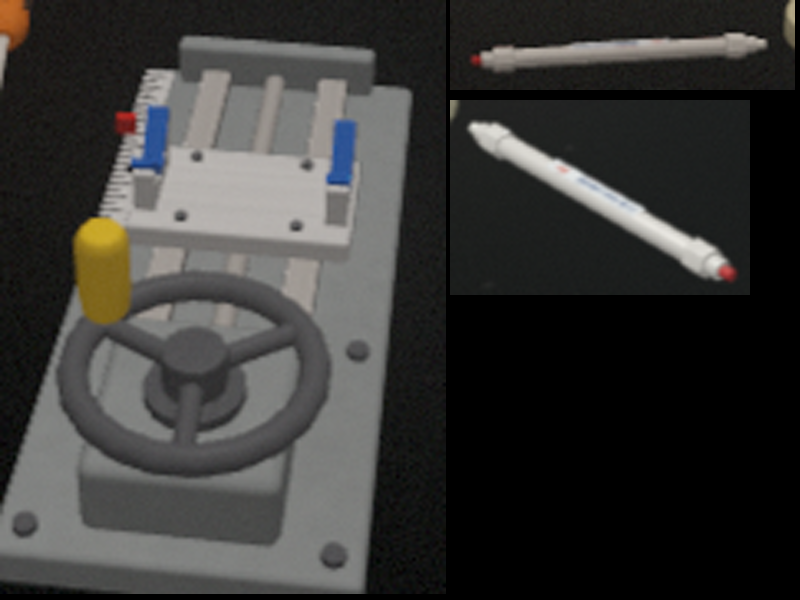

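The scene crop shows the grip from (606,55) to (598,140), the V apexes at (272,195) and (405,275), the pointer tip at (393,347), and the tab centred at (332,396). In the side crop the grip is about (103,222–320), the tab is at (125,123), and both column ends are clear. Next I'll fit the stage pose and triangulate.

```bash
cat > fit.py <<'E'
from h import *
from scipy.optimize import least_squares
cs,cd=cam('scene'),cam('side')
f=lambda u,v,k,x,y:np.array([(u+.5)/k-.5+x,(v+.5)/k-.5+y])
S=lambda u,v:f(u,v,4.5,285,210)
D=lambda u,v:f(u,v,3.3,225,240)
def T(name,a,b): 
    p,e=tri([cs,cd],[a,b]); print(name,p.round(4),np.round(e,4)); return p
T('apex far(+x)',S(272,195),D(342,178)); 
T('apex near',S(405,275),D(150,165))
g1=T('grip top',S(606,52),D(103,222));g2=T('grip bot',S(598,138),D(105,318))
T('tab',S(332,396),D(125,123)); T('ptr',S(393,347),D(132,163))
T('corner + +',S(20,330),D(411,92))
C=lambda u,v:f(u-450,v-100,3,155,315);E=lambda u,v:f(u-450,v,3,265,190)
a=T('col end far',C(470,127),E(767,44));b=T('col end red',C(737,273),E(471,60))
print('len',np.linalg.norm(a-b),'mid',(a+b)/2,'yaw',np.arctan2(*(a-b)[[1,0]]))
# stage fit
obs=[]
for c,uv,P in [(cs,S(20,330),(70,114,18)),(cs,S(217,467),(-70,114,18)),(cs,S(742,232),(-70,-204,18)),
 (cd,D(411,92),(70,114,18)),(cd,D(365,592),(70,-204,18)),(cd,D(-3,553),(-70,-204,18))]: obs.append((c,uv,np.array(P)/1e3))
def res(p):
    Rz=R.from_rotvec([0,0,p[2]]).as_matrix()
    return np.concatenate([proj(c,Rz@P+[p[0],p[1],p[3]])-uv for c,uv,P in obs])
s=least_squares(res,[.45,-.1,0,0],loss='soft_l1'); print('stage x,y,yaw,z',s.x.round(4)); print(res(s.x).reshape(-1,2).round(1))
x,y,w,z=s.x
for n,uv,P in [('s',S(606,52),None)]:
    pass
def st(p): return R.from_rotvec([0,0,-w]).apply(np.array(p)-[x,y,0])
print('wheel axis',R.from_rotvec([0,0,w]).apply([0,-.15,.096])+[x,y,0])
for n,a,b in [('apex+',S(272,195),D(342,178)),('apex-',S(405,275),D(150,165)),('griptop',S(606,52),D(103,222)),('tab',S(332,396),D(125,123)),('ptr',S(393,347),D(132,163)),('end',C(470,127),E(767,44)),('red',C(737,273),E(471,60))]:
    print(n,'in stage',st(tri([cs,cd],[a,b])[0]).round(4))
E
python3 fit.py
```

```text
apex far(+x) [ 0.5029 -0.0987  0.0509] [0.0011 0.0011]
apex near [ 0.4162 -0.0892  0.0502] [0.0005 0.0005]
grip top [ 0.4092 -0.2106  0.117 ] [0.0008 0.0008]
grip bot [ 0.4093 -0.2136  0.0726] [0.0003 0.0003]
tab [ 0.3987 -0.0253  0.0267] [0.0001 0.0001]
ptr [ 0.4036 -0.0656  0.0316] [0.0025 0.0025]
corner + + [0.5419 0.0196 0.0142] [0.002 0.002]
col end far [0.6025 0.2641 0.0077] [0. 0.]
col end red [0.3942 0.2303 0.0098] [0.0011 0.0011]
len 0.21106012008016659 mid [0.49836238 0.24719188 0.00876157] yaw 0.16108175252015058
stage x,y,yaw,z [ 0.4614 -0.0843 -0.1064 -0.0026]
[[-2.  -1.1]
 [-0.2  1.8]
 [-0.3 -0.7]
 [-0.2 -0.5]
 [ 0.4  0.2]
 [-2.2  0.7]]
wheel axis [ 0.44548707 -0.23346316  0.096     ]
apex+ in stage [ 0.0428 -0.0099  0.0509]
apex- in stage [-0.0444 -0.0097  0.0502]
griptop in stage [-0.0385 -0.1311  0.117 ]
tab in stage [-0.0686  0.052   0.0267]
ptr in stage [-0.0594  0.0125  0.0316]
end in stage [0.1033 0.3614 0.0077]
red in stage [-0.1003  0.3057  0.0098]
```
Order: place column first, then crank (column lies in V and moves with carriage), or crank first? Tab-clear: Cranking with column across: column 208mm long along x, ±104 from the stage centre; the column's at y=-0.01+.. carriage; wheel at y=-0.15, radius .052+grip. Gripper at grip closest approach y=-0.15+0.042=-0.108, the gripper body half-widths 37 / 94 mm, begins 45 mm above grasp point (z 0.096+0.045=0.141). Column top at z=0.067. So only fingers matter; fingers over backs 123 open; closed less. OK. Either order works; but cranking first means less risk of shaking column out; but placing last means carriage known after... The gripper's hand at placing: gripper grasps column about middle (fingers close along stage y, pads 18 wide along x). Between V's ±38mm: fine. Fingers go ~19mm below axis? TCP 19mm beyond the grasp point: rest z 0.059 -0.019=0.040 = carriage top at z 40mm! So must grip with axis nearer fingertips: on bench, column axis z=0.007... wait origin 7mm below the tube axis, axis at z 0.007?, but nuts 16 → 8mm. Whatever. Grasp on bench: TCP at z≥~0.002; so the axis is ~5-6 mm from fingertips. When placed, TCP at 0.059-0.005 = 0.054. clear of carriage by 14mm. Pads presumably extend to the tip. Fine. Column at ~6mm from tip: gripping okay. With nuts square the column axis at 8 mm z when a nut is flat. "Origin 7mm below". OK.

Everything checks out: the apexes are 87 mm apart, grip radius is 42.9 mm, the pointer sits 22 mm ahead of the rests, and the column measures 211 mm. The carriage needs about 39.5 mm, or roughly 2 clockwise turns. I'll take the column first.

Create go.py:
```python
import sys
from h import *
# prints tool-axis shifts and turn to world targets: x y z yaw(of tool x) ...
s=r.get_state(); A=R.from_quat(s['eef_rot']); p=np.array(s['tool_pos'])
v=np.array(sys.argv[1:],float).reshape(-1,4)
print('now',p.round(4),'yaw',round(np.arctan2(*A.as_matrix()[[1,0],0]),4),'F',np.round(s['contact_force'],1),'t',s['clock'])
for x,y,z,w in v:
    B=R.from_euler('z',w)*R.from_euler('x',np.pi)
    print(A.inv().apply(np.array([x,y,z])-p).round(4),(A.inv()*B).as_rotvec().round(4))
```

```bash
python3 go.py 0.47 -0.12 0.2 0.161 0.498 0.247 0.12 0.161 .498 .247 .05 .161
```

```text
now [ 0.2687 -0.5638  0.2381] yaw 0.4448 F [-0.8  0.4 -0.3] t 0.15
[ 0.3727 -0.3139  0.0385] [-0.0014  0.0003  0.2838]
[ 0.5559 -0.633   0.1189] [-0.0014  0.0003  0.2838]
[ 0.5559 -0.633   0.1889] [-0.0014  0.0003  0.2838]
```

```bash
python3 steer.py '[[0.6,0.373,-0.314,0.0385,0,0,0.284],[0.6,0.373,-0.314,0.0385,0,0,0.284],[0.6,0.373,-0.314,0.0385,0,0,0.284],[0.6,0.373,-0.314,0.0385,0,0,0.284],[0.6,0.373,-0.314,0.0385,0,0,0.284],[0.6,0.373,-0.314,0.0385,0,0,0.284],[0.6,0.373,-0.314,0.0385,0,0,0.284],[0.6,0.373,-0.314,0.0385,0,0,0.284],[0.6,0.373,-0.314,0.0385,0,0,0.284],[0.6,0.373,-0.314,0.0385,0,0,0.284]]'; python3 go.py .498 .247 .12 .161
```

```text
clock: 1.15
tool_pos: [0.4715, -0.1169, 0.2]
eef_rot: [0.997, 0.082, 0.0, -0.0]
contact_force: [-0.0, -0.8, -0.2]
opening: 0.602
finger_force: 0.0
now [ 0.4715 -0.1169  0.2   ] yaw 0.1636 F [-0.  -0.8 -0.2] t 1.15
[ 0.0854 -0.3547  0.0803] [-0.0009 -0.0004  0.0026]
```

```bash
python3 steer.py '[[0.6,0.085,-0.355,0.08,0,0,0],[0.6,0.085,-0.355,0.08,0,0,0],[0.6,0.085,-0.355,0.08,0,0,0],[0.6,0.085,-0.355,0.08,0,0,0],[0.6,0.085,-0.355,0.08,0,0,0],[0.6,0.085,-0.355,0.08,0,0,0],[0.6,0.085,-0.355,0.08,0,0,0],[0.6,0.085,-0.355,0.08,0,0,0],[0.6,0.085,-0.355,0.08,0,0,0],[0.6,0.085,-0.355,0.08,0,0,0]]'
python3 - <<'E'
from h import *
im,c=save('wrist','w1.png')
for p in [(.6025,.2641,.008),(.3942,.2303,.008),(.498,.247,.013)]: print(proj(c,p).round(1))
E
python3 go.py .498 .247 .03 .161 .498 .247 .004 .161
```

```text
clock: 2.15
tool_pos: [0.4972, 0.2433, 0.1199]
eef_rot: [0.997, 0.081, -0.0, 0.001]
contact_force: [-0.3, -1.6, 0.4]
opening: 0.597
finger_force: 0.0
[311.2  77.1]
[312.6 347.7]
[312.1 230.3]
now [0.4976 0.242  0.1202] yaw 0.1593 F [-0.4  1.2 -0.5] t 2.2
[ 0.0012 -0.005   0.0902] [ 0.0017  0.0006 -0.0017]
[ 0.0013 -0.005   0.1162] [ 0.0017  0.0006 -0.0017]
```

View pics/w1.png

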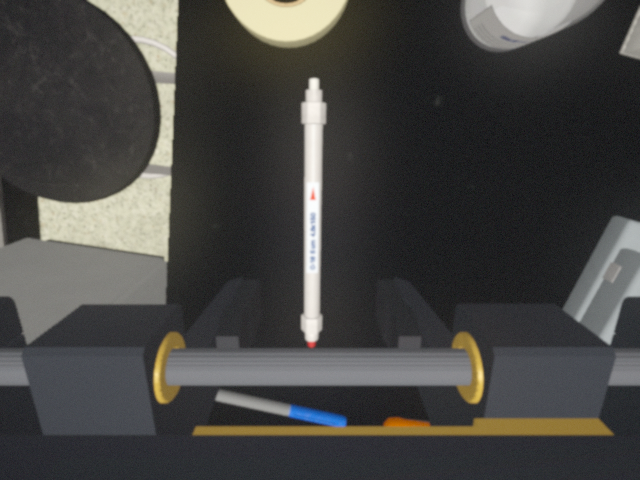

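The column is where I predicted, with ends at (314,80) and (311,346). Descending.

```bash
python3 steer.py '[[0.6,0.001,-0.004,0.05,0,0,0],[0.6,0.001,-0.004,0.09,0,0,0],[0.6,0.001,-0.004,0.105,0,0,0],[0.6,0.001,-0.004,0.115,0,0,0],[0.6,0.001,-0.004,0.115,0,0,0],[0.6,0.001,-0.004,0.115,0,0,0]]'; python3 go.py .498 .247 .004 .161
```

```text
clock: 2.8
tool_pos: [0.499, 0.2477, 0.0065]
eef_rot: [0.997, 0.08, 0.001, -0.0]
contact_force: [-0.1, -0.6, 1.0]
opening: 0.599
finger_force: 0.0
now [0.499  0.2477 0.0065] yaw 0.16 F [-0.1 -0.6  1. ] t 2.8
[-0.0011  0.0005  0.0025] [-0.0003 -0.002  -0.001 ]
```

```bash
python3 steer.py '[[0.6,-0.001,0,0.003,0,0,0],[0.1,-0.001,0,0.003,0,0,0],[0.1,-0.001,0,0.003,0,0,0],[0.1,-0.001,0,0.003,0,0,0],[0.1,-0.001,0,0.003,0,0,0],[0.0,-0.001,0,0.003,0,0,0],[0.0,-0.001,0,0.003,0,0,0]]' 25; python3 go.py .498 .247 .1 .161
```

```text
clock: 3.5
tool_pos: [0.497, 0.2477, 0.0022]
eef_rot: [0.997, 0.08, 0.0, 0.0]
contact_force: [-0.0, -0.1, 1.0]
opening: 0.13
finger_force: 25.0
now [0.497  0.2477 0.0022] yaw 0.1607 F [-0.  -0.1  1. ] t 3.5
[ 0.0009  0.0009 -0.0978] [ 0.0001 -0.0001 -0.0003]
```

```bash
python3 steer.py '[[0.0,0.001,0,-0.03,0,0,0],[0.0,0.001,0,-0.07,0,0,0],[0.0,0.001,0,-0.11,0,0,0],[0.0,0.001,0,-0.13,0,0,0],[0.0,0.001,0,-0.13,0,0,0]]'; python3 go.py .4598 -.094 .12 -.107
```

```text
clock: 4.0
tool_pos: [0.4996, 0.2486, 0.1348]
eef_rot: [0.997, 0.08, 0.003, -0.001]
contact_force: [-0.1, 1.0, -2.0]
opening: 0.13
finger_force: 25.0
now [0.4996 0.2486 0.1348] yaw 0.1606 F [-0.1  1.  -2. ] t 4.0
[-0.0942  0.3319  0.0137] [-0.0025 -0.0051  0.2676]
```

```bash
python3 steer.py '[[0,-0.012,0.042,0,0,0,0.05],[0,-0.024,0.083,0,0,0,0.1],[0,-0.036,0.125,0,0,0,0.15],[0,-0.048,0.166,0,0,0,0.2],[0,-0.06,0.21,0,0,0,0.25],[0,-0.072,0.25,0.01,0,0,0.268],[0,-0.083,0.29,0.01,0,0,0.268],[0,-0.09,0.315,0.012,0,0,0.268],[0,-0.094,0.332,0.014,0,0,0.268],[0,-0.094,0.332,0.014,0,0,0.268]]'; python3 steer.py '[[0,0,0,0,0,0,0],[0,0,0,0,0,0,0]]';  python3 - <<'E'
from h import *
a,c=save('scene','s2.png'); b,d=save('side','d2.png')
def crop(im,x,y,w,h,k): return cv2.resize(im[y:y+h,x:x+w,::-1],None,fx=k,fy=k,interpolation=cv2.INTER_CUBIC)
A=crop(a,280,190,160,120,2.5*2);B=crop(b,220,190,160,120,5)
o=np.zeros((600,800,3),np.uint8);o[:300,:400]=cv2.resize(A,(400,300));o[:300,400:]=cv2.resize(B,(400,300))
cv2.imwrite('pics/c3.png',o[:300])
E
python3 go.py .4598 -.094 .075 -.107
```

```text
clock: 5.0
tool_pos: [0.4568, -0.0979, 0.1169]
eef_rot: [0.998, -0.056, -0.001, 0.001]
contact_force: [-0.5, 0.6, -1.8]
opening: 0.131
finger_force: 25.0
clock: 5.2
tool_pos: [0.4582, -0.0932, 0.1177]
eef_rot: [0.999, -0.052, -0.0, -0.001]
contact_force: [-0.1, -0.3, -0.9]
opening: 0.127
finger_force: 25.0
now [ 0.4585 -0.0933  0.118 ] yaw -0.1046 F [-0.4  0.6 -1.6] t 5.3
[0.0014 0.0006 0.043 ] [-0.0007  0.0003  0.0024]
```

View pics/c3.png

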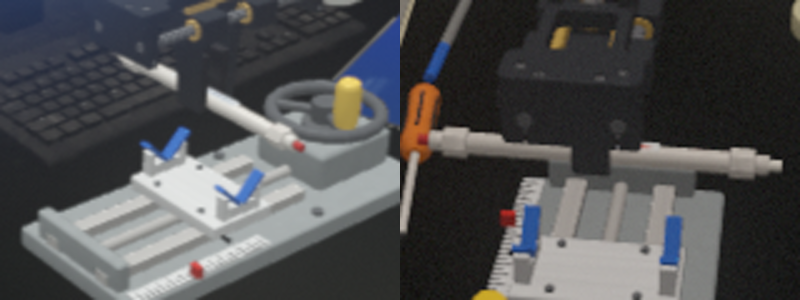

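The column is held level above the Vs. Scene-crop ends are at about (300,146) and (120,60); side-crop ends are at about (423,139) and (780,167). I'll check their heights before lowering.

Run:
```python
from h import *
cs,cd=cam('scene'),cam('side')
a=tri([cs,cd],[(280+300/2.5,190+146/2.5),(220+23/2.5,190+139/2.5)]);b=tri([cs,cd],[(280+120/2.5,190+60/2.5),(220+380/2.5,190+167/2.5)])
print(a,b,(a[0]+b[0])/2,np.linalg.norm(a[0]-b[0]),np.arctan2(*(b[0]-a[0])[[1,0]]))
```

```text
(array([ 0.3586603 , -0.08326181,  0.12398528]), [np.float64(0.0010579313759091988), np.float64(0.0010579313759091716)]) (array([ 0.56056009, -0.10374918,  0.11874583]), [np.float64(0.004011558311323413), np.float64(0.00401155831132336)]) [ 0.4596102  -0.0935055   0.12136555] 0.20300421058941198 -0.10112683023594754
```

```bash
python3 steer.py '[[0,0.001,0.001,0.02,0,0,0.002],[0,0.001,0.001,0.04,0,0,0.002],[0,0.001,0.001,0.045,0,0,0.002],[0,0.001,0.001,0.045,0,0,0.002],[0,0.001,0.001,0.045,0,0,0.002]]'; python3 go.py .4598 -.094 .056 -.107
```

```text
clock: 5.8
tool_pos: [0.4595, -0.0957, 0.0737]
eef_rot: [0.999, -0.054, 0.0, 0.0]
contact_force: [-0.0, -0.4, -2.2]
opening: 0.126
finger_force: 25.0
now [ 0.4595 -0.0957  0.0737] yaw -0.1085 F [-0.  -0.4 -2.2] t 5.8
[ 0.0001 -0.0017  0.0177] [-0.     -0.0006 -0.0015]
```

```bash
python3 steer.py '[[0,0,-0.001,0.006,0,0,0],[0,0,-0.001,0.012,0,0,0],[0,0,-0.001,0.016,0,0,0],[0,0,-0.001,0.018,0,0,0],[0,0,-0.001,0.018,0,0,0]]'; python3 go.py .4598 -.094 .053 -.107
```

```text
clock: 6.3
tool_pos: [0.4591, -0.095, 0.0549]
eef_rot: [0.999, -0.055, -0.0, -0.0]
contact_force: [-0.6, 0.4, -2.3]
opening: 0.129
finger_force: 25.0
now [ 0.4591 -0.095   0.0549] yaw -0.1093 F [-0.6  0.4 -2.3] t 6.3
[ 0.0006 -0.0011  0.0019] [ 0.      0.0006 -0.0023]
```

No contact yet, so I'll lower in small steps until it touches.

```bash
python3 steer.py '[[0,0,-0.001,0.001,0,0,0],[0,0,-0.001,0.002,0,0,0],[0,0,-0.001,0.002,0,0,0]]'; python3 steer.py '[[0,0,0,0.001,0,0,0],[0,0,0,0.0015,0,0,0],[0,0,0,0.0015,0,0,0]]'
```

```text
clock: 6.6
tool_pos: [0.4594, -0.0952, 0.0537]
eef_rot: [0.998, -0.055, 0.0, 0.001]
contact_force: [-0.8, -2.8, 3.4]
opening: 0.129
finger_force: 25.0
clock: 6.9
tool_pos: [0.4595, -0.0953, 0.0533]
eef_rot: [0.998, -0.055, 0.001, 0.001]
contact_force: [-2.3, -2.8, 17.5]
opening: 0.134
finger_force: 25.0
```

It is seated: contact at TCP z of about 0.0535, as predicted. I'll ease up, release and rise.

```bash
python3 steer.py '[[0,0,0,-0.001,0,0,0],[0,0,0,-0.0015,0,0,0],[0.25,0,0,-0.0015,0,0,0],[0.5,0,0,-0.0015,0,0,0],[0.5,0,0,-0.0015,0,0,0],[0.5,0,0,-0.0015,0,0,0],[0.5,0,0,-0.02,0,0,0],[0.5,0,0,-0.05,0,0,0],[0.5,0,0,-0.09,0,0,0],[0.5,0,0,-0.1,0,0,0]]'
python3 - <<'E'
from h import *
b,d=save('side','d3.png'); a,c=save('scene','s3.png')
def crop(im,x,y,w,h,k): return cv2.resize(im[y:y+h,x:x+w,::-1],None,fx=k,fy=k,interpolation=cv2.INTER_CUBIC)
o=np.hstack([crop(a,285,215,160,100,2.5),crop(b,230,240,160,100,2.5)])
cv2.imwrite('pics/c4.png',cv2.resize(o,(800,250)))
E
python3 go.py .4092 -.213 .16 -.107 .4092 -.213 .077 -.107
```

```text
clock: 7.9
tool_pos: [0.461, -0.0941, 0.1546]
eef_rot: [0.999, -0.055, 0.003, 0.0]
contact_force: [0.4, -0.3, 0.1]
opening: 0.501
finger_force: 0.0
now [ 0.4604 -0.0939  0.153 ] yaw -0.1089 F [-0.5 -0.7 -0.6] t 8.0
[-0.0379  0.1239 -0.0072] [-0.0001 -0.0035 -0.0019]
[-0.0382  0.1239  0.0758] [-0.0001 -0.0035 -0.0019]
```

View pics/c4.png

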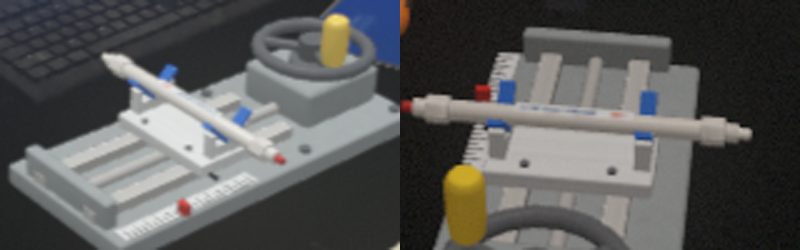

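The column lies in both Vs. Its scene-crop ends are at (108,60) and (281,160), and the tab at (183,207) is undisturbed. Next, the crank grip.

```bash
python3 steer.py '[[0.5,-0.013,0.04,-0.007,0,0,0],[0.5,-0.026,0.085,-0.007,0,0,0],[0.5,-0.038,0.124,-0.007,0,0,0],[0.5,-0.038,0.124,-0.007,0,0,0],[0.5,-0.038,0.124,-0.007,0,0,0]]'; python3 go.py .4092 -.212 .079 -.107
python3 - <<'E'
from h import *
save('wrist','w2.png'); c=cam('wrist')
print(proj(c,(.4092,-.2106,.114)),proj(c,(.4092,-.2125,.074)))
E
```

```text
clock: 8.5
tool_pos: [0.4071, -0.2135, 0.1574]
eef_rot: [0.998, -0.056, -0.001, -0.0]
contact_force: [0.1, -0.4, 0.3]
opening: 0.499
finger_force: 0.0
now [ 0.4071 -0.2135  0.1574] yaw -0.1117 F [ 0.1 -0.4  0.3] t 8.5
[ 0.0021 -0.0017  0.0784] [-0.0009  0.0023 -0.0047]
[313.86899928 261.88142211] [317.33532294 240.06531655]
```

View pics/w2.png

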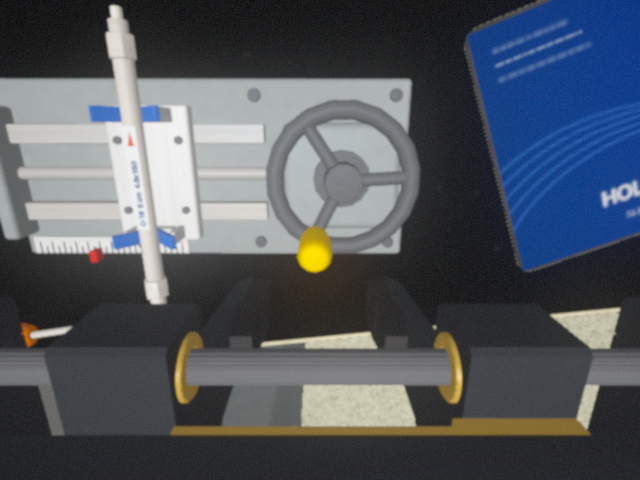

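The grip matches the projection at about (314,258), with the hub at (343,180) and the column still across both Vs. I'll descend and close.

```bash
python3 steer.py '[[0.5,0.002,-0.001,0.035,0,0,0],[0.5,0.002,-0.001,0.065,0,0,0],[0.5,0.002,-0.001,0.078,0,0,0],[0.5,0.002,-0.001,0.078,0,0,0],[0.15,0.002,-0.001,0.078,0,0,0],[0.15,0.002,-0.001,0.078,0,0,0],[0.0,0.002,-0.001,0.078,0,0,0],[0.0,0.002,-0.001,0.078,0,0,0]]' 12
cat > crank.py <<'E'
# crank.py step_deg n : tool-axis shifts along the circle from the current grip place, clockwise
import sys
from h import *
s=r.get_state();A=R.from_quat(s['eef_rot']);p=np.array(s['tool_pos']);C=np.array([float(sys.argv[3]),float(sys.argv[4])])
d=p[:2]-C;a0=np.arctan2(d[1],d[0]);print('p',p.round(4),'r',np.linalg.norm(d).round(4),'ang',np.degrees(a0).round(1),'F',np.round(s['contact_force'],1))
for k in range(1,int(sys.argv[2])+1):
    a=a0-np.radians(float(sys.argv[1]))*k
    t=np.array([*(C+.042*np.array([np.cos(a),np.sin(a)])),.078])
    print(k,np.degrees(a).round(0),A.inv().apply(t-p).round(4))
E
python3 crank.py 20 18 .4455 -.2335
```

```text
clock: 9.35
tool_pos: [0.4108, -0.2122, 0.0814]
eef_rot: [0.999, -0.054, 0.001, 0.0]
contact_force: [-0.3, 1.9, 2.2]
opening: 0.234
finger_force: 12.0
p [ 0.4108 -0.2122  0.0814] r 0.0407 ang 148.5 F [-0.3  1.9  2.2]
1 128.0 [ 0.0072 -0.0125  0.0035]
2 108.0 [ 0.0192 -0.0208  0.0035]
3 88.0 [ 0.0333 -0.0245  0.0035]
4 68.0 [ 0.0479 -0.0231  0.0035]
5 48.0 [ 0.061  -0.0169  0.0035]
6 28.0 [ 0.0713 -0.0066  0.0036]
7 8.0 [0.0774 0.0067 0.0036]
8 -12.0 [0.0786 0.0212 0.0036]
9 -32.0 [0.0748 0.0353 0.0036]
10 -52.0 [0.0664 0.0472 0.0036]
11 -72.0 [0.0544 0.0555 0.0035]
12 -92.0 [0.0403 0.0592 0.0035]
13 -112.0 [0.0257 0.0579 0.0035]
14 -132.0 [0.0125 0.0517 0.0035]
15 -152.0 [0.0023 0.0413 0.0035]
16 -172.0 [-0.0038  0.028   0.0034]
17 -192.0 [-0.005   0.0135  0.0034]
18 -212.0 [-0.0012 -0.0006  0.0034]
```

```bash
python3 steer.py '[[0,0.0035,-0.0065,0,0,0,0],[0,0.0072,-0.0125,0,0,0,0],[0,0.013,-0.017,0,0,0,0],[0,0.0192,-0.0208,0,0,0,0],[0,0.026,-0.0232,0,0,0,0],[0,0.0333,-0.0245,0,0,0,0],[0,0.0406,-0.0242,0,0,0,0],[0,0.0479,-0.0231,0,0,0,0],[0,0.0479,-0.0231,0,0,0,0]]'; python3 crank.py 20 20 .4455 -.2335
```

```text
clock: 10.25
tool_pos: [0.4622, -0.1952, 0.0814]
eef_rot: [0.999, -0.055, 0.001, 0.001]
contact_force: [0.0, -2.9, 6.5]
opening: 0.232
finger_force: 12.0
p [ 0.4622 -0.1952  0.0814] r 0.0418 ang 66.5 F [ 0.  -2.9  6.5]
1 46.0 [0.013  0.0065 0.0034]
2 26.0 [0.0229 0.0172 0.0035]
3 6.0 [0.0285 0.0307 0.0035]
4 -14.0 [0.0292 0.0452 0.0035]
5 -34.0 [0.0249 0.0591 0.0035]
6 -54.0 [0.0161 0.0708 0.0035]
7 -74.0 [0.0038 0.0786 0.0035]
8 -94.0 [-0.0104  0.0819  0.0035]
9 -114.0 [-0.0249  0.08    0.0034]
10 -134.0 [-0.0379  0.0733  0.0034]
11 -154.0 [-0.0478  0.0626  0.0033]
12 -174.0 [-0.0534  0.0491  0.0033]
13 -194.0 [-0.0541  0.0346  0.0033]
14 -214.0 [-0.0498  0.0206  0.0033]
15 -234.0 [-0.0409  0.009   0.0033]
16 -254.0 [-0.0286  0.0012  0.0033]
17 -274.0 [-0.0144 -0.0021  0.0033]
18 -294.0 [ 0.0001 -0.0002  0.0034]
19 -314.0 [0.013  0.0065 0.0034]
20 -334.0 [0.0229 0.0172 0.0035]
```

Forces are low and the radius is consistent. I'll continue with a full turn in two commands.

```bash
python3 steer.py '[[0,0.013,0.0065,0,0,0,0],[0,0.0229,0.0172,0,0,0,0],[0,0.0285,0.0307,0,0,0,0],[0,0.0292,0.0452,0,0,0,0],[0,0.0249,0.0591,0,0,0,0],[0,0.0161,0.0708,0,0,0,0],[0,0.0038,0.0786,0,0,0,0],[0,-0.0104,0.0819,0,0,0,0],[0,-0.0249,0.08,0,0,0,0],[0,-0.0249,0.08,0,0,0,0]]'; python3 crank.py 20 19 .4455 -.2335
```

```text
clock: 11.25
tool_pos: [0.4243, -0.2699, 0.0813]
eef_rot: [0.999, -0.055, -0.002, -0.001]
contact_force: [1.0, 1.7, 9.7]
opening: 0.233
finger_force: 12.0
p [ 0.4243 -0.2699  0.0813] r 0.0421 ang -120.3 F [1.  1.7 9.7]
1 -140.0 [-0.012  -0.0083  0.0034]
2 -160.0 [-0.0206 -0.0201  0.0034]
3 -180.0 [-0.0246 -0.0341  0.0035]
4 -200.0 [-0.0236 -0.0487  0.0035]
5 -220.0 [-0.0176 -0.062   0.0035]
6 -240.0 [-0.0075 -0.0725  0.0035]
7 -260.0 [ 0.0056 -0.0788  0.0035]
8 -280.0 [ 0.0201 -0.0804  0.0034]
9 -300.0 [ 0.0343 -0.0768  0.0034]
10 -320.0 [ 0.0464 -0.0687  0.0033]
11 -340.0 [ 0.0549 -0.0569  0.0033]
12 -360.0 [ 0.0589 -0.0428  0.0032]
13 -380.0 [ 0.0579 -0.0283  0.0032]
14 -400.0 [ 0.052  -0.015   0.0032]
15 -420.0 [ 0.0418 -0.0045  0.0032]
16 -440.0 [0.0287 0.0019 0.0032]
17 -460.0 [0.0142 0.0034 0.0033]
18 -480.0 [ 0.0001 -0.0001  0.0033]
19 -500.0 [-0.012  -0.0083  0.0034]
```

```bash
python3 steer.py '[[0,-0.012,-0.0083,-0.002,0,0,0],[0,-0.0206,-0.0201,-0.002,0,0,0],[0,-0.0246,-0.0341,-0.002,0,0,0],[0,-0.0236,-0.0487,-0.002,0,0,0],[0,-0.0176,-0.062,-0.002,0,0,0],[0,-0.0075,-0.0725,-0.002,0,0,0],[0,0.0056,-0.0788,-0.002,0,0,0],[0,0.0201,-0.0804,-0.002,0,0,0],[0,0.0343,-0.0768,-0.002,0,0,0],[0,0.0343,-0.0768,-0.002,0,0,0]]'; python3 crank.py 20 13 .4455 -.2335
```

```text
clock: 12.25
tool_pos: [0.4698, -0.1993, 0.0821]
eef_rot: [0.998, -0.055, -0.001, 0.0]
contact_force: [-0.8, -2.8, -5.8]
opening: 0.231
finger_force: 12.0
p [ 0.4698 -0.1993  0.0821] r 0.0419 ang 54.6 F [-0.8 -2.8 -5.8]
1 35.0 [0.0114 0.0091 0.0041]
2 15.0 [0.0189 0.0216 0.0041]
3 -5.0 [0.0216 0.036  0.0041]
4 -25.0 [0.0193 0.0504 0.0042]
5 -45.0 [0.0122 0.0631 0.0042]
6 -65.0 [0.0012 0.0727 0.0042]
7 -85.0 [-0.0125  0.0779  0.0042]
8 -105.0 [-0.027   0.0781  0.0042]
9 -125.0 [-0.0408  0.0733  0.0042]
10 -145.0 [-0.0521  0.0641  0.0042]
11 -165.0 [-0.0596  0.0516  0.0042]
12 -185.0 [-0.0624  0.0373  0.0042]
13 -205.0 [-0.0601  0.0229  0.0042]
```

```bash
python3 steer.py '[[0,0.0114,0.0091,0.001,0,0,0],[0,0.0189,0.0216,0.001,0,0,0],[0,0.0216,0.036,0.001,0,0,0],[0,0.0193,0.0504,0.001,0,0,0],[0,0.0122,0.0631,0.001,0,0,0],[0,0.0012,0.0727,0.001,0,0,0],[0,-0.0125,0.0779,0.001,0,0,0],[0,-0.027,0.0781,0.001,0,0,0],[0,-0.0408,0.0733,0.001,0,0,0],[0,-0.0521,0.0641,0.001,0,0,0]]'; python3 steer.py '[[0,0,0,0,0,0,0],[0,0,0,0,0,0,0]]'; python3 crank.py 10 8 .4455 -.2335
python3 - <<'E'
from h import *
b,d=save('side','d4.png'); a,c=save('scene','s4.png')
def crop(im,x,y,w,h,k): return cv2.resize(im[y:y+h,x:x+w,::-1],None,fx=k,fy=k,interpolation=cv2.INTER_CUBIC)
o=np.hstack([crop(a,315,260,80,50,5),crop(b,240,250,80,50,5)]);o2=np.hstack([crop(a,285,205,160,100,2.5),crop(b,230,240,160,100,2.5)])
cv2.imwrite('pics/c5.png',np.vstack([o,o2]))
E
```

```text
clock: 13.25
tool_pos: [0.4104, -0.2564, 0.082]
eef_rot: [0.999, -0.055, 0.001, -0.0]
contact_force: [10.1, 3.6, -3.9]
opening: 0.232
finger_force: 12.0
clock: 13.45
tool_pos: [0.4099, -0.2554, 0.082]
eef_rot: [0.999, -0.054, 0.0, -0.001]
contact_force: [5.3, 3.2, 0.9]
opening: 0.233
finger_force: 12.0
p [ 0.4099 -0.2554  0.082 ] r 0.0418 ang -148.4 F [5.3 3.2 0.9]
1 -158.0 [-0.0042 -0.006   0.004 ]
2 -168.0 [-0.007  -0.0128  0.004 ]
3 -178.0 [-0.0086 -0.0199  0.004 ]
4 -188.0 [-0.009  -0.0272  0.004 ]
5 -198.0 [-0.0081 -0.0345  0.0041]
6 -208.0 [-0.0059 -0.0415  0.0041]
7 -218.0 [-0.0025 -0.048   0.0041]
8 -228.0 [ 0.0019 -0.0538  0.0041]
```

View pics/c5.png

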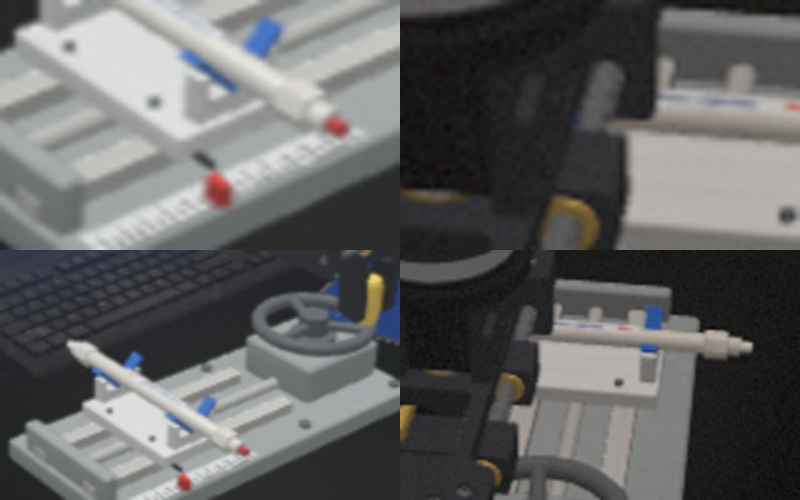

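The column stays seated. The pointer at crop (213,167) is just short of the tab at (219,190). About 54° remains by dead reckoning, so I'll turn that, release, and look from straight above with the wrist camera.

```bash
python3 steer.py '[[0,-0.0042,-0.006,0,0,0,0],[0,-0.007,-0.0128,0,0,0,0],[0,-0.0086,-0.0199,0,0,0,0],[0,-0.009,-0.0272,0,0,0,0],[0,-0.0081,-0.0345,0,0,0,0],[0,-0.0071,-0.038,0,0,0,0],[0,-0.0071,-0.038,0,0,0,0],[0,-0.0071,-0.038,0,0,0,0],[0,-0.0071,-0.038,0,0,0,0]]'; python3 crank.py 10 1 .4455 -.2335; python3 steer.py '[[0.2,0,0,0,0,0,0],[0.5,0,0,0,0,0,0],[0.5,0,0,0,0,0,0],[0.5,0,0,0,0,0,0],[0.5,0,0,-0.03,0,0,0],[0.5,0,0,-0.07,0,0,0],[0.5,0,0,-0.11,0,0,0],[0.5,0,0,-0.14,0,0,0],[0.5,0,0,-0.15,0,0,0]]'
python3 - <<'E'
from h import *
K,Rm,t=cam('wrist'); print('cam',(-Rm.T@t).round(3),'fwd',Rm[2].round(3),'right',Rm[0].round(3))
E
python3 go.py .45 -.2 .2 -.107
```

```text
clock: 14.45
tool_pos: [0.4074, -0.2183, 0.0819]
eef_rot: [0.999, -0.055, -0.0, -0.0]
contact_force: [3.0, 0.0, 5.6]
opening: 0.235
finger_force: 12.0
p [ 0.4074 -0.2183  0.0819] r 0.041 ang 158.2 F [3.  0.  5.6]
1 148.0 [ 0.0016 -0.0071  0.0039]
clock: 15.35
tool_pos: [0.4081, -0.2188, 0.2341]
eef_rot: [0.998, -0.055, 0.002, 0.001]
contact_force: [-1.5, -0.6, -0.3]
opening: 0.499
finger_force: 0.0
cam [ 0.482 -0.227  0.38 ] fwd [-0.285  0.029 -0.958] right [-0.11  -0.994  0.002]
now [ 0.4081 -0.2188  0.2341] yaw -0.1098 F [-1.5 -0.6 -0.3] t 15.35
[ 0.0395 -0.0233  0.0342] [ 0.0012 -0.0034 -0.0028]
```

```bash
python3 steer.py '[[0.5,-0.006,-0.04,0,0,0,0],[0.5,-0.012,-0.08,0,0,0,0],[0.5,-0.018,-0.12,0.02,0,0,0],[0.5,-0.022,-0.16,0.05,0,0,0],[0.5,-0.022,-0.192,0.08,0,0,0],[0.5,-0.022,-0.192,0.08,0,0,0],[0.5,-0.022,-0.192,0.08,0,0,0],[0.5,-0.022,-0.192,0.08,0,0,0]]'
python3 - <<'E'
from h import *
a,c=save('wrist','w5.png')
K,Rm,t=c; print('cam',(-Rm.T@t).round(4),r.get_state()['tool_pos'].round(3) if hasattr(r.get_state()['tool_pos'],'round') else r.get_state()['tool_pos'])
x,y=np.round(proj(c,(.3987,-.0253,.023))).astype(int); print(x,y)
x0,y0=max(0,x-66),max(0,y-50);print('origin',x0,y0)
cv2.imwrite('pics/c6.png',cv2.resize(a[y0:y0+100,x0:x0+133,::-1],None,fx=6,fy=6,interpolation=cv2.INTER_CUBIC))
E
```

```text
clock: 16.15
tool_pos: [0.4064, -0.0263, 0.1518]
eef_rot: [0.998, -0.056, -0.0, 0.0]
contact_force: [0.4, -0.5, -0.0]
opening: 0.503
finger_force: 0.0
cam [ 0.4812 -0.0351  0.2971] [ 0.407 -0.027  0.152]
317 234
origin 251 184
```

View pics/c6.png

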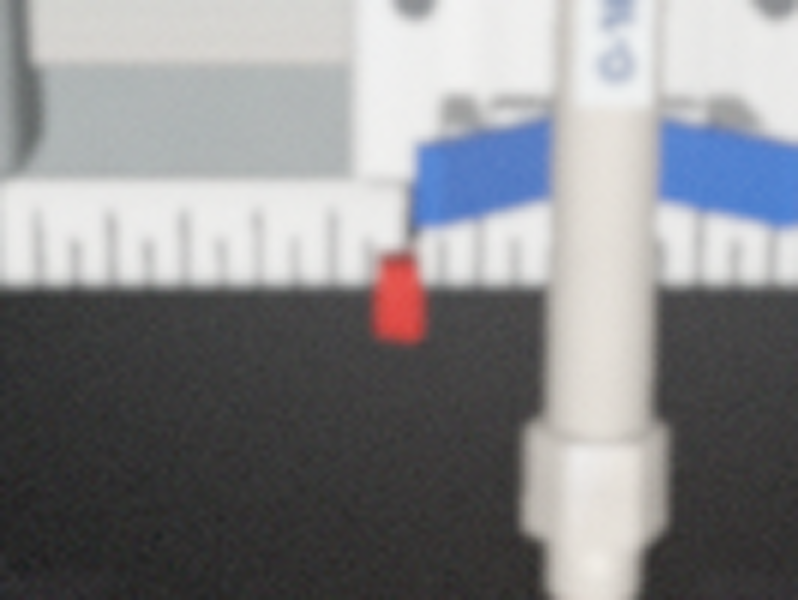

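The top view shows the tab at crop x 373–427 (centre about 399). The black pointer is at about x 406–416 with its right part hidden by the V, and the carriage edge is at 355. The pointer looks about 2 mm short, so I'll compute it with the calibration and measure edges in code.

Run:
```python
from h import *
x,y,w=.4614,-.0843,-.1064
c=cam('wrist'); st=lambda p:R.from_rotvec([0,0,-w]).apply(np.array(p)-[x,y,0])
P=lambda u,v,z:st(atz(c,((u+.5)/6-.5+251,(v+.5)/6-.5+184),z))*1e3
for n,u,v,z in [('tab top back',398,256,.028),('tab front bot',400,338,.02),('tab top?',397,285,.028),('ptr left edge',406,225,.024),('ptr left edge z.03',406,225,.03),('carr edge->',355,120,.04),('column L',552,300,.059),('column R',655,300,.059),('column axis top',606,100,.059),('nut',595,480,.059),('tick',333,225,.018)]:
    print(n,P(u,v,z).round(1))
im=cv2.imread('pics/w5.png').astype(int)
for row in range(214,228): print(row,[int(v) for v in im[row,310:328].sum(1)//3])
```

```text
tab top back [-60.5  51.7  28. ]
tab front bot [-74.5  51.5  20. ]
tab top? [-64.5  51.9  28. ]
ptr left edge [-57.3  50.6  24. ]
ptr left edge z.03 [-55.8  50.6  30. ]
carr edge-> [-39.6  56.9  40. ]
column L [-57.4  33.5  59. ]
column R [-57.5  21.3  59. ]
column axis top [-33.5  27.6  59. ]
nut [-80.2  27.9  59. ]
tick [-58.9  60.6  18. ]
214 [223, 223, 220, 216, 215, 213, 212, 205, 192, 173, 154, 145, 145, 142, 140, 136, 137, 135]
215 [228, 227, 225, 221, 220, 220, 217, 206, 184, 154, 143, 141, 143, 142, 141, 138, 135, 136]
216 [231, 230, 229, 229, 228, 228, 225, 213, 185, 152, 136, 138, 143, 143, 140, 137, 133, 135]
217 [232, 232, 233, 233, 232, 231, 229, 217, 189, 152, 138, 139, 141, 144, 141, 135, 133, 135]
218 [234, 234, 233, 233, 234, 234, 229, 217, 187, 149, 133, 140, 139, 144, 138, 137, 134, 133]
219 [235, 234, 234, 233, 235, 233, 230, 214, 180, 146, 135, 138, 140, 144, 138, 137, 137, 138]
220 [234, 234, 234, 235, 235, 234, 230, 212, 179, 139, 131, 139, 147, 148, 146, 147, 153, 160]
221 [235, 234, 235, 235, 235, 235, 230, 213, 177, 135, 134, 155, 169, 172, 174, 179, 187, 197]
222 [234, 233, 231, 233, 234, 235, 230, 211, 177, 131, 142, 176, 199, 203, 203, 210, 217, 221]
223 [233, 226, 222, 229, 234, 234, 229, 212, 177, 146, 161, 195, 216, 215, 212, 220, 228, 232]
224 [231, 218, 211, 218, 225, 225, 220, 202, 174, 159, 181, 207, 223, 218, 208, 215, 229, 233]
225 [228, 214, 201, 203, 203, 197, 189, 175, 156, 158, 182, 212, 224, 216, 203, 212, 228, 234]
226 [228, 212, 193, 187, 171, 155, 142, 134, 125, 138, 173, 206, 222, 215, 200, 209, 227, 233]
227 [228, 212, 191, 176, 154, 125, 118, 111, 110, 123, 161, 201, 220, 215, 200, 209, 226, 232]
```

The pointer is fully visible just below the V, at full-image column 319.2. That puts it at stage y ≈ 49.8, against 51.7 for the tab: about 2 mm short. The column axis and carriage edge agree. I'll re-grip and turn about 36° more.

```bash
python3 steer.py '[[0.5,0.01,0.03,-0.04,0,0,0],[0.5,0.022,0.07,-0.06,0,0,0],[0.5,0.022,0.11,-0.06,0,0,0],[0.5,0.022,0.15,-0.06,0,0,0],[0.5,0.022,0.192,-0.06,0,0,0],[0.5,0.022,0.192,-0.06,0,0,0],[0.5,0.022,0.192,-0.03,0,0,0],[0.5,0.022,0.192,-0.01,0,0,0],[0.5,0.022,0.192,-0.01,0,0,0],[0.5,0.022,0.192,-0.01,0,0,0]]'; python3 go.py .4072 -.2182 .081 -.1085
```

```text
clock: 17.2
tool_pos: [0.4074, -0.2187, 0.1624]
eef_rot: [0.998, -0.055, 0.0, 0.0]
contact_force: [0.6, 0.4, -0.7]
opening: 0.498
finger_force: 0.0
now [ 0.4074 -0.2187  0.1624] yaw -0.1103 F [ 0.6  0.4 -0.7] t 17.2
[-0.0003 -0.0005  0.0814] [ 0.0003 -0.0001 -0.0018]
```

```bash
python3 steer.py '[[0.5,0,0,0.035,0,0,0],[0.5,0,0,0.065,0,0,0],[0.5,0,0,0.08,0,0,0],[0.5,0,0,0.08,0,0,0],[0.15,0,0,0.08,0,0,0],[0.15,0,0,0.08,0,0,0],[0,0,0,0.08,0,0,0],[0,0,0,0.08,0,0,0]]' 12; python3 crank.py 9 5 .4455 -.2335
```

```text
clock: 18.0
tool_pos: [0.4083, -0.2186, 0.0828]
eef_rot: [0.999, -0.055, 0.001, 0.0]
contact_force: [-0.1, -0.3, 6.8]
opening: 0.228
finger_force: 12.0
p [ 0.4083 -0.2186  0.0828] r 0.04 ang 158.2 F [-0.1 -0.3  6.8]
1 149.0 [ 0.0004 -0.0067  0.0048]
2 140.0 [ 0.0036 -0.0125  0.0048]
3 131.0 [ 0.0076 -0.0177  0.0048]
4 122.0 [ 0.0124 -0.0222  0.0048]
5 113.0 [ 0.0179 -0.0259  0.0048]
```

```bash
python3 steer.py '[[0,0.001,-0.0067,0,0,0,0],[0,0.0036,-0.0125,0,0,0,0],[0,0.0076,-0.0177,0,0,0,0],[0,0.0124,-0.0222,0,0,0,0],[0,0.0124,-0.0222,0,0,0,0],[0,0.0124,-0.0222,0,0,0,0]]'; python3 crank.py 9 1 .4455 -.2335;  python3 steer.py '[[0.2,0,0,0,0,0,0],[0.5,0,0,0,0,0,0],[0.5,0,0,0,0,0,0],[0.5,0,0,0,0,0,0],[0.5,0,0,-0.03,0,0,0],[0.5,0,0,-0.07,0,0,0],[0.5,0,0,-0.11,0,0,0],[0.5,0,0,-0.14,0,0,0],[0.5,0,0,-0.14,0,0,0]]'
```

```text
clock: 18.6
tool_pos: [0.4252, -0.1986, 0.0828]
eef_rot: [0.999, -0.055, 0.003, 0.001]
contact_force: [2.4, -2.0, 6.6]
opening: 0.23
finger_force: 12.0
p [ 0.4252 -0.1986  0.0828] r 0.0404 ang 120.2 F [ 2.4 -2.   6.6]
1 111.0 [ 0.0046 -0.0048  0.0048]
clock: 19.5
tool_pos: [0.4241, -0.1983, 0.2249]
eef_rot: [0.998, -0.055, 0.003, 0.001]
contact_force: [0.4, -0.0, -0.5]
opening: 0.498
finger_force: 0.0
```

Turned 38°, which is 2.1 mm. I'll go back over the tab and verify numerically.

```bash
python3 go.py .4064 -.0263 .1518 -.11; python3 steer.py '[[0.5,-0.01,-0.04,0,0,0,0],[0.5,-0.02,-0.08,0,0,0,0],[0.5,-0.03,-0.12,0.02,0,0,0],[0.5,-0.036,-0.15,0.05,0,0,0],[0.5,-0.036,-0.169,0.073,0,0,0],[0.5,-0.036,-0.169,0.073,0,0,0],[0.5,-0.036,-0.169,0.073,0,0,0],[0.5,-0.036,-0.169,0.073,0,0,0]]'
python3 - <<'E'
from h import *
x,y,w=.4614,-.0843,-.1064
a,c=save('wrist','w6.png'); st=lambda p:R.from_rotvec([0,0,-w]).apply(np.array(p)-[x,y,0])*1e3
im=a.astype(int); red=(im[:,:,0]>140)&(im[:,:,1]<90)&(im[:,:,2]<90)
n,l,s,cen=cv2.connectedComponentsWithStats(red.astype(np.uint8))
for i in range(1,n):
    if s[i,4]>20: print('red',s[i],cen[i].round(1),st(atz(c,cen[i],.025)).round(1))
old=cv2.imread('pics/w5.png')
i=1+np.argmax(s[1:,4]); top=s[i,1]; u=int(cen[i][0])
for row in range(top-10,top+2): print(row,u-10,im[row,u-10:u+11].sum(1)//3)
b=(im[:,:,2]>150)&(im[:,:,0]<90); print('blue rows/cols',np.argwhere(b[150:300,200:450]).min(0)+[150,200],np.argwhere(b[150:300,200:450]).max(0)+[150,200])
E
```

```text
now [ 0.4241 -0.1983  0.2249] yaw -0.1094 F [ 0.4 -0.  -0.5] t 19.5
[-0.0369 -0.1691  0.0726] [ 0.0017 -0.0067  0.0006]
clock: 20.3
tool_pos: [0.4051, -0.027, 0.1492]
eef_rot: [0.998, -0.056, 0.0, 0.0]
contact_force: [0.1, -0.4, -0.2]
opening: 0.501
finger_force: 0.0
red [312 227   9  14  91] [316.  234.2] [-68.6  51.8  25. ]
red [342 286   8   7  47] [345.4 289.3] [-117.2   27.4   25. ]
red [200 308  16   6  35] [208.  309.5] [-135.3  144.6   25. ]
217 305 [227 229 231 230 231 232 232 230 224 206 171 147 141 144 144 138 133 134
 133 133 132]
218 305 [218 226 232 233 232 232 231 232 227 208 174 148 140 143 145 137 133 133
 136 135 137]
219 305 [213 225 232 232 233 233 233 232 226 208 174 147 139 143 144 140 139 140
 147 151 160]
220 305 [208 224 231 232 233 232 232 232 227 207 170 143 139 147 153 157 160 169
 180 189 194]
221 305 [208 223 231 232 233 232 232 232 227 205 167 137 144 165 183 190 195 203
 211 216 219]
222 305 [208 223 232 232 233 229 228 229 226 207 167 137 152 187 210 216 220 222
 222 225 228]
223 305 [210 222 233 233 231 224 218 222 223 208 177 151 162 196 218 227 227 223
 216 220 228]
224 305 [209 223 232 233 228 216 204 210 212 200 178 161 163 189 211 224 226 218
 206 211 226]
225 305 [209 222 232 232 226 212 195 194 188 173 157 143 140 159 189 212 221 213
 200 208 225]
226 305 [207 223 231 232 227 210 191 179 161 139 125 119 112 130 163 199 217 211
 198 205 225]
227 305 [206 221 228 229 224 208 189 173 149 125 112 111 111 122 155 195 216 210
 196 206 223]
228 305 [205 219 228 228 223 208 187 172 153 127 120 118 120 123 158 195 214 209
 196 205 221]
blue rows/cols [205 317] [219 380]
```

The pointer (column 316.1) is now against the tab centre (316.0), an offset of about 0.1 mm, and the tab hasn't moved (51.8 vs 51.7). I'll check the column's lengthwise place and height from the two fixed cameras, then hand in.

Run:
```python
from h import *
x,y,w=.4614,-.0843,-.1064
st=lambda p:R.from_rotvec([0,0,-w]).apply(np.array(p)-[x,y,0])*1e3
print('red end wrist',st(atz(cam('wrist'),(345.4,289.3),.059)).round(1))
cs=[cam('scene'),cam('side')];
for n in('scene','side'):
    im=r.snapshot(n).astype(int); red=(im[:,:,0]>120)&(im[:,:,1]<90)&(im[:,:,2]<90)
    k,l,s,cen=cv2.connectedComponentsWithStats(red.astype(np.uint8))
    c=cam(n); print(n,[(cen[i].round(1),s[i,4],st(atz(c,cen[i],.059)).round(0)) for i in range(1,k) if s[i,4]>5 and 200<cen[i][0]<400 and 200<cen[i][1]<320])
```

```text
red end wrist [-100.5   30.3   59. ]
scene [(array([243.5, 247.4]), np.int32(11), array([174., 147.,  59.])), (array([380. , 286.2]), np.int32(6), array([-100.,   30.,   59.])), (array([358.5, 298.1]), np.int32(17), array([-105.,   86.,   59.]))]
side [(array([233.4, 227.7]), np.int32(12), array([-138.,  146.,   59.])), (array([226.3, 243.8]), np.int32(76), array([-137.,   93.,   59.])), (array([239. , 265.5]), np.int32(6), array([-101.,   34.,   59.])), (array([262.7, 274.9]), np.int32(15), array([-60.,  14.,  59.]))]
```

The red end cap sits at stage x ≈ −100 and y ≈ 30 at rest height in all three views, so the column is centred and seated. Handing in.

```bash
python3 -c "
from plant import r
print(r.finish_job())"
```

```text
the job is handed in; nothing more can be done
None
```

I laid the column across both V rests and cranked the pointer to within about 0.1 mm of the red tab's middle, as measured from the wrist camera. The tab did not move, the gripper was clear of everything, and I handed the job in at about 20 s; no verdict was returned.

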